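# Free a handled dish from the prep board and offer it, walnut centred

## Robot

A 7-joint arm with a two-finger parallel gripper is mounted at the origin on the work surface. World frame = base frame: x ahead of the robot, y to its left, z up, the work surface at z = 0. Lengths are in m, angles in rad, forces in N, time in s.
With the tool pointing down it reaches from about 0.425 to 1.025 m from the base axis. Payload 9.4 kg.
Tool frame: the origin (TCP) lies at the very end of the fingers, on their centre line; the grasp point (between the pads) lies 19 mm behind it; z points along the fingers, y is the line along which they close (so a half turn about z gives the same grasp; the last joint's range is limited). The gripper opens to 85 mm and grips with 20 to 120 N. Pads are 22 mm wide; open, the fingers measure 114 mm over their backs; the gripper's body (76 mm by 85 mm) begins 54 mm behind the grasp point. The pads swing forward as they close: fully open they stand 13 mm farther back than shut.
Start: joints at [1.143, 0.599, -0.003, 1.599, 0.002, 0.943, -0.08], TCP at [0.249, -0.681, 0.231] pointing down, gripper open.
Joint ranges: [-2.57, 2.57], [-0.35, 1.97], [-1.29, 1.29], [0.11, 2.56], [-1.05, 4.19], [0.11, 1.86], [-2.63, 2.63]. Speed limits (rad/s): [2.22, 2.22, 3.01, 3.01, 3.14, 3.14, 3.14].

## Interface

Orientations are given as a unit quaternion [w, x, y, z].
In Python, from rig import move_ptp, line_to, goto_joints, grip, wait, ik, camera, camera_model, Unreachable, sign_off, current_clock, current_joint_pos, current_qvel, current_joint_torque, current_tool_pos, current_ee_rot, current_ft_force, current_wrist_torque, current_finger_gap, current_grasp_force gives the robot as it stands. Calls block until the motion is done:
- move_ptp(position, orientation): joint-space move of the TCP to a pose.
- line_to(position, rate=0.15, ori=None, force_limit=None): straight line of the TCP; ori=None keeps the orientation; rate is the mean speed in m/s. With force_limit (N) it stops when the force on the tool has changed by that much, and returns True; else False.
- goto_joints(angles): joint-space move.
- grip(opening): finger opening in m; the grip force is fixed at half the most; returns when the fingers have stopped.
- wait(seconds).
- ik(position, orientation): joint angles nearest the present ones, or None.
- camera(name): name is "scene" or "top" or "wrist"; returns (picture, depth): 480x640x3 uint8, red, green, blue; 480x640 float32, m along the optical axis (not along the pixel's ray), 0 where there is no reading.
- camera_model(name): a dict with "vfov" (degrees; the focal length in pixels is half the picture's height over the tangent of half this angle, whatever the lens; pixels are square), "cx", "cy" (the principal point, pixels), "R" (3x3) and "t" (3): a world point X has camera coordinates R X + t. Camera axes: x right, y down, z forward; pixel columns grow to the right and rows downward; lengths in m; the calibration is good to about 2 mm. A picture is of the moment at which its call begins: read the wrist's pose just before it. camera_model takes no time and is no camera call; for the wrist camera it gives the pose at the moment of the call.
A pose or a line that the arm cannot do raises Unreachable and nothing moves.
- sign_off(): hands the job in; it is judged then, once.
Readings, each from a call of its own:
- current_clock(): time.
- current_joint_pos(): joint angles.
- current_qvel(): joint speeds.
- current_joint_torque(): joint torques, N m.
- current_tool_pos(): TCP position.
- current_ee_rot(): TCP orientation.
- current_ft_force(): force on the tool from outside, world axes, zero at the start.
- current_wrist_torque(): the same for the moment, N m.
- current_finger_gap(): finger opening in m.
- current_grasp_force(): force on a finger pad.
Only numpy, scipy, OpenCV 4.12 (cv2) and the standard library are available. Lean on these libraries where they do the work, as an engineer would, in place of code of your own. Each camera call takes 0.05 s, during which the arm holds its last target. There are 200 camera calls.

## Task

Swing the cam lever on the preparation board fully round to its stop so that the jaw lets go of the white dish, then take the dish by the grip of its handle, lift it straight up off the board and only then turn it a quarter turn in the air, so that the handle runs left to right, parallel to the counter's front edge, and the open side faces the person across the counter. Keep the dish level and do not touch the walnut, which must stay in the middle all the while, and leave the other kitchen things alone. Finish still holding the dish out level and still, about 10 cm above the board: do not put it down or let go.

Things in the scene. Friction and masses are not known exactly. Their poses are not given: they have to be found in the camera images.
- counter: The birch plywood counter, its top is the work surface at height 0. Its axes are the world's: x points straight across the counter away from the robot to the person served, y runs left along its front edge.
- board: Beech preparation board fixed to the counter, 250 (its x) by 360 (its y) by 16 mm thick, turned up to 15 degrees. Origin: centre of its underside. The dish stands on it at board x = 0, y = -50 mm, held between two fixed wooden pegs (16 mm across, 48 mm above the board) at x = +-47, y = -131 mm and a sliding jaw on its +y side.
- cam_lever (a joint): Angle of the cam lever about its upright pivot, rad. 0 = locked: the arm points along board -x, towards the robot. It grows clockwise seen from above, the arm swinging over to board +y, to a stop at 1.75. It starts between 0 and 0.2, turns against friction (about 1.3 N at the knob) and stays where it is left. Swing it to the stop, at least beyond 1.4.
- lever_knob (a point): Point in the upright black knob at the end of the lever arm, 95 mm from the pivot axis. The knob is a round pin 18 mm across, from 43 to 75 mm above the counter; this point lies on its axis 60 mm above the counter. The steel arm beneath it, 14 mm wide, has its top 43 mm above the counter.
- lever_pivot (a point): Point on the lever's upright pivot axis, at board x = 0, y = 94.5 mm, 39 mm above the counter. The stub of the pivot bolt rises to 49 mm above the counter.
- jaw_lip (a point): Middle of the top front edge of the sliding aluminium jaw's lip, 55 mm above the counter. The jaw, 86 mm wide along board x, reaches 36 mm back from here towards board +y. Locked, its lip overhangs the dish's rim by 6 to 8 mm, 2.5 mm above it, so it holds the dish down. Only the cam lever moves the jaw: it draws it back along board +y by 8.6 mm per rad of the lever, 15 mm when fully open.
- dish: Round white melamine dish, 168 mm across, 32 mm high at the rim, about 0.26 kg, shallowly dished (flat middle 28 mm wide, then 8 degrees steep to radius 50 mm, steeper beyond). A fixed steel wire handle arches over it to a straight wooden grip. Origin: centre of its foot, on the underside; z up, x along the grip, y out of the open side. Its x starts within 9 degrees of board x.
- dish_grip (a point): Centre of the wooden grip of the dish's handle, 110 mm above the dish's underside, straight above its centre. The grip is a bar 96 mm long along the dish's x, 16 mm wide and 14 mm high.
- dish_floor (a point): Centre of the dish's inner floor, 8 mm above its underside.
- walnut: A walnut, round, 38 mm across, about 16 g, lying loose in the middle of the dish. Origin: its centre.
- steamer: Bystander: stack of two bamboo steamer tiers with a lid, 209 mm across, 165 mm high over its small handle. Origin: centre of its underside.
- garlic_press: Bystander: stainless garlic press, 175 by 45 by 26 mm, lying flat. Origin on the counter under its middle, x along it.
- pinch_bowl: Bystander: green silicone pinch bowl, 84 mm across, 36 mm high. Origin: centre of its underside.
- tin_box: Bystander: closed tin box with a hinged lid and a latch, 73 by 103 by 49 mm. Origin: centre of its underside.

How it is judged:
On the way, in this order (a step that is already met when the one before it is completed fails the run):
1. the cam lever is swung open to its stop, while the dish still stands on the board (value of joint cam_lever above 1.4 rad and height (world z) of dish below 0.022 m), for 0.2 s.
2. the dish is held clear of the board, not yet turned (height (world z) of dish above 0.04 m and contact force between dish and board below 0.05 N and contact force between the fingers and dish above 1 N and angle between the x axis of dish and the x axis of board, either way round below 0.6 rad), for 0.1 s.
3. the dish is turned in the air until its handle runs along the counter's front edge (angle between the x axis of dish and the y axis of counter, either way round below 0.14 rad and height (world z) of dish above 0.08 m and angle between dish's own z axis and vertical below 0.09 rad and horizontal distance between walnut and dish_floor below 0.02 m), for 0.2 s.
At the end, for the whole second after the job is handed in: Lever open (over 1.4 rad); the gripper alone holds the dish, its underside over 80 mm above the counter, level within 5 deg, grip within 8 deg of parallel to the counter's front edge, dish and walnut still, walnut in the dish within 20 mm of its middle (all of step 3 and value of joint cam_lever above 1.4 rad and distance between walnut and dish_floor below 0.035 m and contact force between the fingers and dish above 1 N and contact force between dish and board below 0.05 N and contact force between dish and counter below 0.05 N and contact force between dish and steamer below 0.05 N and linear speed of dish below 0.02 m/s and linear speed of walnut below 0.03 m/s); the arm keeps its last pose, push and grip.
It fails at once if the walnut rolled more than 30 mm from the middle of the dish (horizontal distance between walnut and dish_floor above 0.03 m).
It fails at once if the dish was tipped more than 10 degrees (angle between dish's own z axis and vertical above 0.175 rad).
It fails at once if the fingers touched the walnut (contact force between the fingers and walnut above 0.2 N).
It fails at once if a bystander was moved more than 20 mm (distance of any of steamer, garlic_press, pinch_bowl, tin_box from where it was at the start of the episode above 0.02 m).
It also fails if it takes over 66 s, if anything falls off the work surface, if the arm or the gripper's body presses on something with over 40 N, if the wrist force passes 120 N, or if a joint passes its speed limit or range.

## Working session

There is one attempt and no reset: what is moved stays moved. The work goes in short steps, each a Python script; the robot and the scene stay as the last script left them, time stands still between calls to the robot, and variables do not carry over. Pictures are saved under pics/ and viewed, at most 10 in all, crops included, and the job is handed in when it is done.

```bash
mkdir -p pics; ls
python3 - <<'E'
from rig import *
import cv2,numpy as np
for n in("scene","top"):
    p,d=camera(n); np.savez(f"pics/{n}.npz",p=p,d=d); cv2.imwrite(f"pics/{n}0.png",p[:,:,::-1]); m=camera_model(n); print(n,m, (d>0).mean())
print(current_clock(),current_ee_rot(),current_tool_pos())
E
```

```text
pics
scene {'vfov': 55.18734923443002, 'cx': 312.542542416481, 'cy': 236.8964853967442, 'R': array([[-0.71910184,  0.69483221,  0.01003738],
       [ 0.52406628,  0.5517436 , -0.64879391],
       [-0.45634097, -0.46128864, -0.76089796]]), 't': array([ 0.3931345 , -0.20942891,  1.35303294])} 0.9958333333333333
top {'vfov': 50.91629198602696, 'cx': 313.67493767505164, 'cy': 242.12304102550289, 'R': array([[-0.01278519, -0.99985515, -0.01123424],
       [-0.9931084 ,  0.01400632, -0.11635952],
       [ 0.11650002,  0.00966914, -0.99314362]]), 't': array([0.02003279, 0.54317029, 1.12558227])} 0.9958040364583334
0.1 [-6.94018111e-04  9.84652428e-01  1.74525289e-01 -1.94974999e-04] [ 0.24898851 -0.68045913  0.23046803]
```

View pics/top0.png

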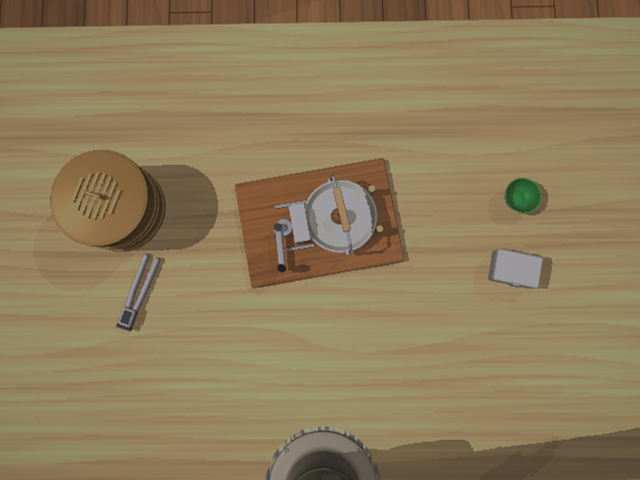

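View pics/scene0.png

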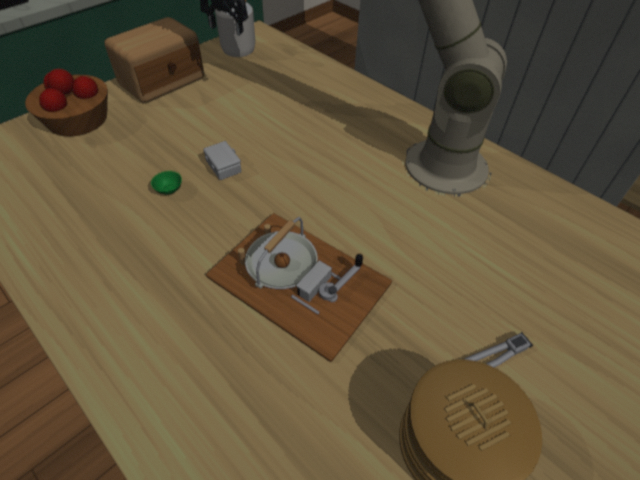

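The top view shows the board with corners at about (236,185), (385,158), (405,262) and (252,287). The knob is at (281,268), the pivot at (283,227), and the grip runs from (336,188) to (348,232). The scene view agrees, and the bystanders are well clear of the work area.

```bash
cat > h.py <<'E'
import numpy as np,cv2
from rig import *
from scipy.spatial.transform import Rotation as Ro
def ray(m,uv,z):
    f=240/np.tan(np.radians(m["vfov"]/2)); R=np.array(m["R"]);t=np.array(m["t"])
    c=-R.T@t; d=R.T@np.array([(uv[0]-m["cx"])/f,(uv[1]-m["cy"])/f,1]); return c+d*(z-c[2])/d[2]
def down(a):  # tool down, tool y (closing line) at world angle a (x axis -> a+90)
    y=np.array([np.cos(a),np.sin(a),0]); z=np.array([0,0,-1.]); x=np.cross(y,z)
    q=Ro.from_matrix(np.c_[x,y,z]).as_quat(); return np.r_[q[3],q[:3]]
def blob(mask,near=None):
    n,l,s,c=cv2.connectedComponentsWithStats(mask.astype(np.uint8))
    i=1+(np.argmax(s[1:,4]) if near is None else np.argmin(np.hypot(*(c[1:]-near).T)+1000*(s[1:,4]<8)))
    return (l==i),c[i],s[i,4]
E
cat > m.py <<'E'
from h import *
p=np.load("pics/top.npz")["p"];m=camera_model("top")
hsv=cv2.cvtColor(p,cv2.COLOR_RGB2HSV);H,S,V=[hsv[...,i].astype(int) for i in range(3)]
roi=np.zeros((480,640),bool);roi[150:295,228:412]=1
for q in[(260,200),(245,160),(342,205),(281,268),(373,188),(336,215)]: print(q,hsv[q[1],q[0]])
bm,_,a=blob((H<12)&(S>120)&roi)
c=cv2.convexHull(np.argwhere(bm)[:,::-1].astype(np.int32))
r=cv2.minAreaRect(np.array([ray(m,q,.016)[:2] for q in c[:,0]],np.float32)); print("board",a,r)
g=(abs(p.astype(int)-p[205,342].astype(int)).sum(2)<70)&roi
gm,gc,a=blob(g,np.array([342,210])); 
P=np.array([ray(m,q,.13)[:2] for q in np.argwhere(gm)[:,::-1]]);r=cv2.minAreaRect(P.astype(np.float32));print("grip",gc,a,r)
km,kc,a=blob((V<50)&roi,np.array([281,268]));print("knob",kc,a,ray(m,kc,.073))
print("pivot",ray(m,(283,227),.045))
E
python3 m.py
```

```text
(260, 200) [ 12 153 128]
(245, 160) [ 20  94 157]
(342, 205) [ 17 102 158]
(281, 268) [10 20 39]
(373, 188) [ 18  99 159]
(336, 215) [ 13 147 139]
board 6 ((0.6095760464668274, -0.04372773692011833), (0.002340984996408224, 0.007117582019418478), 88.9458236694336)
grip [338.12181818 201.20181818] 550 ((0.6210516691207886, -0.042635828256607056), (0.11418905109167099, 0.0970226377248764), 52.41468811035156)
knob [281.19047619 267.73809524] 42 [0.48277968 0.08458826 0.073     ]
pivot [0.57753158 0.08206847 0.045     ]
```

```bash
cat > m2.py <<'E'
from h import *
D=np.load("pics/top.npz");p,d=D["p"],D["d"];m=camera_model("top")
hsv=cv2.cvtColor(p,cv2.COLOR_RGB2HSV);H,S,V=[hsv[...,i].astype(int) for i in range(3)]
roi=np.zeros((480,640),bool);roi[150:295,228:412]=1
bm,_,a=blob((H<15)&(S>125)&roi)
c=cv2.convexHull(np.argwhere(bm)[:,::-1].astype(np.int32))
r=cv2.minAreaRect(np.array([ray(m,q,.016)[:2] for q in c[:,0]],np.float32)); print("board",a,r)
f=240/np.tan(np.radians(m["vfov"]/2));v,u=np.mgrid[:480,:640]
X=(np.stack([(u-m["cx"])/f*d,(v-m["cy"])/f*d,d],-1)-m["t"])@np.array(m["R"])
g=roi&(X[...,2]>.122); gm,gc,a=blob(g); Q=X[gm]
print("grip",gc,a,Q[:,2].mean(),Q[:,2].max(),cv2.minAreaRect(Q[:,:2].astype(np.float32)))
dd=Q[:,:2]-Q[:,:2].mean(0);w=np.linalg.svd(dd,full_matrices=False)[2][0];print(Q.mean(0),np.degrees(np.arctan2(w[1],w[0])))
E
python3 m2.py
python3 -c "
import cv2;i=cv2.imread('pics/top0.png')[150:300,225:425];cv2.imwrite('pics/crop.png',cv2.resize(i,None,fx=4,fy=4,interpolation=0))"
```

```text
board 10091 ((0.592782199382782, 0.0016083866357803345), (0.24761956930160522, 0.3580578565597534), 9.389021873474121)
grip [341.1198044  209.22493888] 409 0.1369607092120755 1.1812929356610904 ((0.5377411246299744, -0.039826102554798126), (0.05225186422467232, 0.2662186622619629), 83.3499984741211)
[ 0.59989955 -0.04680286  0.13696071] -170.52316606013446
```

View pics/crop.png

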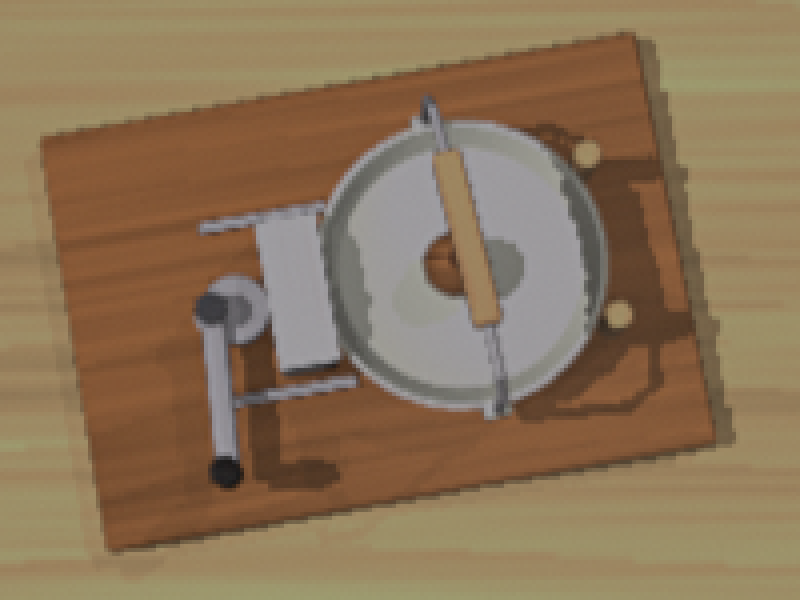

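The crop shows the lever arm from the pivot stub at (212,307) to the knob at (226,472), and the grip from (447,152) to (487,325). That matches a board yaw of +9.4° and a lever angle of about 0.06 rad. I'll plan the joints and swing the lever.

```bash
cat > plan.py <<'E'
from h import *
yaw=np.radians(9.39);c=np.array([.5928,.0016]);Rb=np.array([[np.cos(yaw),-np.sin(yaw)],[np.sin(yaw),np.cos(yaw)]])
piv=c+Rb@[0,.0945]
def knob(th,s):
    phi=yaw+np.pi-th; return np.r_[piv+.0951*np.array([np.cos(phi),np.sin(phi)]),.046],down(phi+s*np.pi/2)
E
python3 - <<'E'
from plan import *
m=camera_model("top");a=ray(m,(225.0+447/4-.4,150+152/4-.4),.133);b=ray(m,(225+487/4-.4,150+325/4-.4),.133)
print("grip",(a+b)/2,np.degrees(np.arctan2(*(a-b)[1::-1])),np.linalg.norm(a-b),"nominal dish",c+Rb@[0,-.05],"piv",piv)
for s in(1,-1):
    print(s,[None if (j:=ik(*knob(t,s))) is None else np.round(j,2)[[0,4,6]].tolist() for t in(.06,.6,1.2,1.8)])
    g=np.array([.601,-.0475,.107]);print([None if (j:=ik(g+[0,0,z],down(np.radians(x)+s*np.pi/2))) is None else np.round(j,2).tolist() for x,z in((13,0),(13,.1),(50,.1),(90,.1),(-40,.1),(-90,.1))])
E
```

```text
grip [ 0.60077773 -0.04745274  0.133     ] 11.744379144595962 0.09481348721085292 nominal dish [ 0.60095769 -0.04773003] piv [0.57738197 0.09483376]
1 [[-0.34, -0.18, -1.57], [-0.49, -0.37, -2.02], [-0.68, -0.66, -2.37], [0.25, 1.12, 1.65]]
[[0.46, 0.72, -0.73, 1.96, 0.7, 0.74, 1.1], [0.52, 0.6, -0.82, 1.88, 0.55, 0.91, 1.24], [0.67, 0.71, -1.1, 1.87, 0.74, 1.04, 1.7], [-0.67, 0.74, 1.11, 1.95, -0.81, 0.99, -2.3], [0.41, 0.55, -0.64, 1.88, 0.43, 0.85, 0.43], [0.27, 0.51, -0.42, 1.89, 0.28, 0.8, -0.3]]
-1 [[-0.01, 0.77, 0.61], [-0.12, 0.68, 0.07], [-0.21, 0.51, -0.39], [-0.27, 0.3, -0.76]]
[[-0.02, 0.61, 0.0, 1.99, -0.0, 0.54, -1.36], [0.02, 0.48, -0.06, 1.91, 0.04, 0.75, -1.4], [0.14, 0.49, -0.23, 1.9, 0.15, 0.77, -0.87], [0.27, 0.51, -0.42, 1.89, 0.28, 0.8, -0.3], [-0.16, 0.49, 0.21, 1.92, -0.14, 0.75, -2.14], [-0.67, 0.74, 1.11, 1.95, -0.81, 0.99, -2.3]]
```

Run:
```python
from plan import *
grip(.030)
p,o=knob(.057,-1)
move_ptp(p+[0,0,.27],o); line_to(p+[0,0,.06],rate=.2)
print(line_to(p,rate=.08,force_limit=8),current_tool_pos(),p,current_ft_force(),current_clock())
for th in np.append(np.arange(.2,1.75,.17),[1.72,1.8]):
    p,o=knob(th,-1); r=line_to(p,rate=.08,ori=o,force_limit=20)
    print(round(th,2),r,np.round(current_ft_force(),1),np.round(current_tool_pos()-p,4))
    if r: break
print(current_clock(),current_finger_gap())
```

```text
False [0.48296814 0.08481896 0.04629166] [0.4828247  0.08468821 0.046     ] [0.01064323 0.11709082 0.82599232] 5.6083
0.2 False [ 0.1 -0.7  1. ] [0.0003 0.0002 0.0005]
0.37 False [ 0.3 -0.3  0.1] [ 0.0001 -0.0004  0.0001]
0.54 False [-0.7 -1.   0.4] [-0.     -0.0006 -0.    ]
0.71 False [-0.9 -0.4  0.4] [-0.0001 -0.0006 -0.0001]
0.88 False [ 0.3 -0.2 -0.2] [-0.0002 -0.0006 -0.0001]
1.05 False [ 0.6 -0.  -0.1] [-0.0003 -0.0005 -0.0001]
1.22 False [ 0.   0.2 -0.2] [-0.0004 -0.0004 -0.0001]
1.39 False [ 0.7 -0.3  0.3] [-0.0004 -0.0004 -0.0001]
1.56 False [-0.5 -0.1  0.1] [-0.0005 -0.0003 -0.0001]
1.73 False [-0.9 -0.3  0.1] [-0.0005 -0.0002 -0.0001]
1.72 False [-0.3  0.6 -0.6] [-0.0005 -0.0001  0.    ]
1.8 False [-0.1  0.1  0.3] [ 0.0001 -0.      0.    ]
9.575 0.03005385078738893
```

Run:
```python
from plan import *
p,o=knob(1.87,-1); print(line_to(p,rate=.04,ori=o,force_limit=8),np.round(current_ft_force(),1),current_tool_pos()-p)
p=current_tool_pos(); line_to(p-(np.array(knob(1.87,-1)[0])-knob(1.82,-1)[0]),rate=.05)
line_to(current_tool_pos()+[0,0,.23],rate=.25)
grip(.05)
g=np.array([.6008,-.0475,.107]);o=down(np.radians(12)-np.pi/2)
move_ptp(g+[0,0,.17],o)
m=camera_model("wrist");im,d=camera("wrist");np.savez("pics/w.npz",p=im,d=d,R=m["R"],t=m["t"]);cv2.imwrite("pics/w.png",im[:,:,::-1])
im,d=camera("top");cv2.imwrite("pics/top1.png",cv2.resize(im[150:300,225:425,::-1],None,fx=4,fy=4,interpolation=0))
print(current_clock(),m)
```

```text
True [-0.2  0.9  1. ] [-4.45810670e-03 -3.79857829e-05 -7.00353089e-04]
12.4833 {'vfov': 58.9943005561568, 'cx': 319.581989951742, 'cy': 245.94565542570706, 'R': array([[ 2.12214222e-01, -9.77223169e-01, -4.76339159e-05],
       [-9.36910695e-01, -2.03473803e-01,  2.84247710e-01],
       [-2.77783140e-01, -6.02767780e-02, -9.58750873e-01]]), 't': array([-0.17252816,  0.50382891,  0.58705873])}
```

View pics/top1.png

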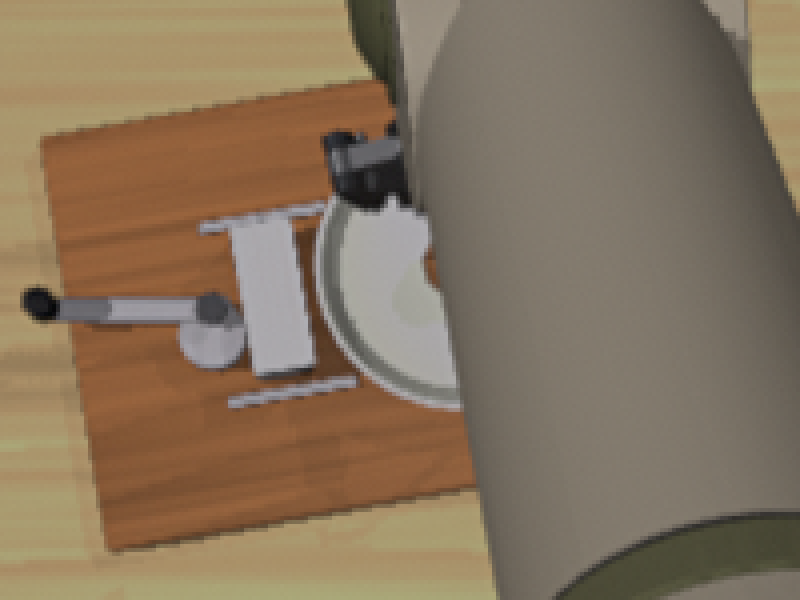

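View pics/w.png

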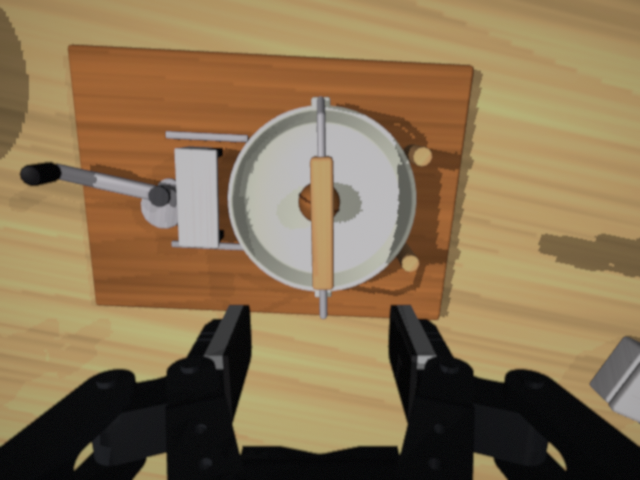

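The top view shows the lever pointing along board +y, with the knob at (40,303), and the jaw drawn well back from the rim. In the wrist view the grip runs from (321,157) to (322,290), centred between the fingers and parallel to the pads. Next I'll grasp it and lift.

Run:
```python
from plan import *
m=camera_model("wrist")
a,b=ray(m,(321.5,157),.133),ray(m,(322,289),.133); w=(a+b)/2
print(w,np.degrees(np.arctan2(*(a-b)[1::-1])),np.linalg.norm(a-b))
g=np.array([.6008,-.0475,.107]); 
if np.hypot(*(w-g)[:2])<.008: g[:2]=(g[:2]+w[:2])/2
ang=np.radians(12);o=down(ang-np.pi/2)
line_to(g+[0,0,.06],rate=.15,ori=o); print(line_to(g,rate=.06,force_limit=8))
grip(0.0); print(current_finger_gap(),current_grasp_force(),np.round(current_ft_force(),2),current_clock())
line_to(g+[0,0,.012],rate=.02); wait(.2);print(np.round(current_ft_force(),2),np.round(current_wrist_torque(),3))
im,d=camera("scene");cv2.imwrite("pics/s1.png",cv2.resize(im[150:350,150:430,::-1],None,fx=2.8,fy=2.8))
np.save("g.npy",g)
```

```text
[ 0.6031794  -0.04660311  0.133     ] 12.577719399289895 0.09415139964131365
False
0.014839997487647725 59.639103412628174 [-1.24 -0.07  5.45] 14.925
[ 0.75 -0.09 -3.5 ] [ 0.014  0.04  -0.026]
```

View pics/s1.png

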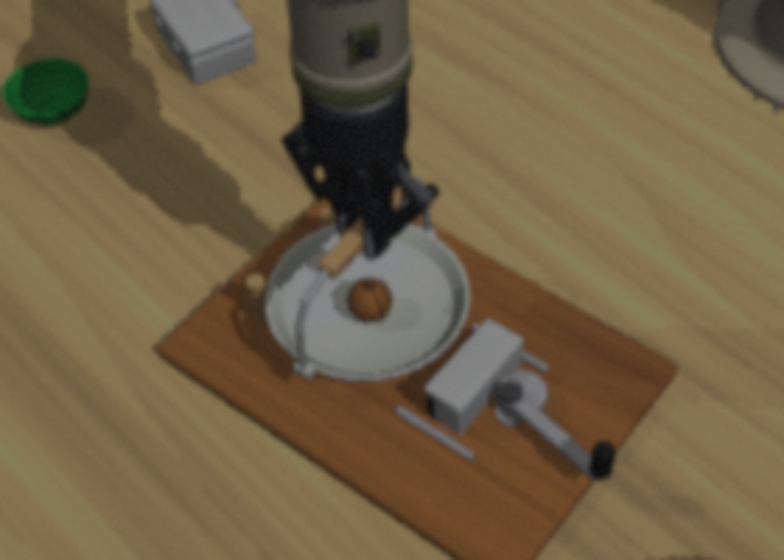

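The dish hangs level from the gripper, clear of the jaw and pegs, with the walnut in the middle at (370,298). The weight reads about 3 N. I'll lift it the rest of the way and turn it.

Run:
```python
from plan import *
g=np.load("g.npy")
line_to(g+[0,0,.103],rate=.05); wait(.3); print(current_clock(),current_tool_pos(),current_finger_gap())
for x in np.linspace(12,90,14)[1:]: move_ptp(g+[0,0,.103],down(np.radians(x)-np.pi/2))
wait(1); print(current_clock(),current_tool_pos(),current_ee_rot(),np.round(current_ft_force(),2),np.round(current_wrist_torque(),3),current_grasp_force())
im,d=camera("scene");cv2.imwrite("pics/s2.png",cv2.resize(im[100:350,130:450,::-1],None,fx=2.4,fy=2.4))
im,d=camera("top");cv2.imwrite("pics/t2.png",cv2.resize(im[130:300,225:425,::-1],None,fx=3.5,fy=3.5))
```

```text
18.1917 [ 0.60196626 -0.04708108  0.20993015] 0.015053874861983167
22.4417 [ 0.60202358 -0.04704146  0.21001157] [9.11234529e-06 7.07133344e-01 7.07080217e-01 2.96062998e-05] [-0.03  0.9  -2.49] [-0.014  0.031 -0.015] 58.63489508628845
```

View pics/s2.png

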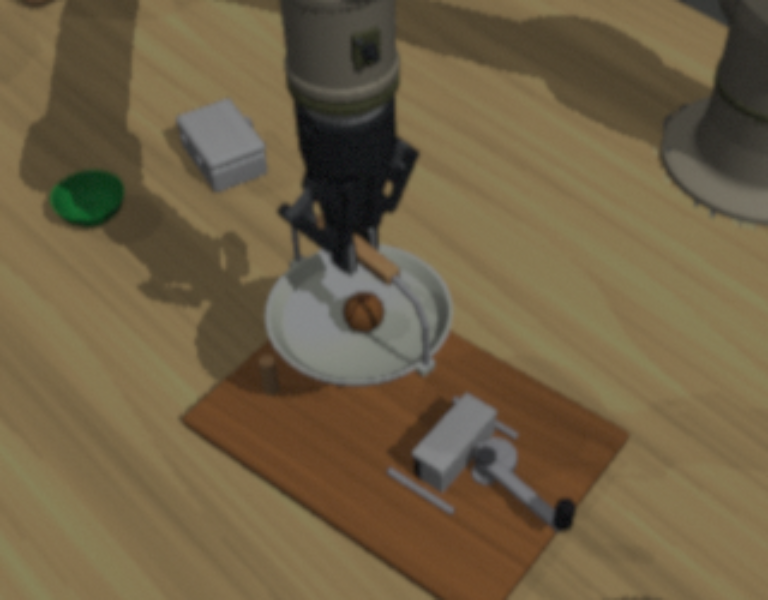

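View pics/t2.png

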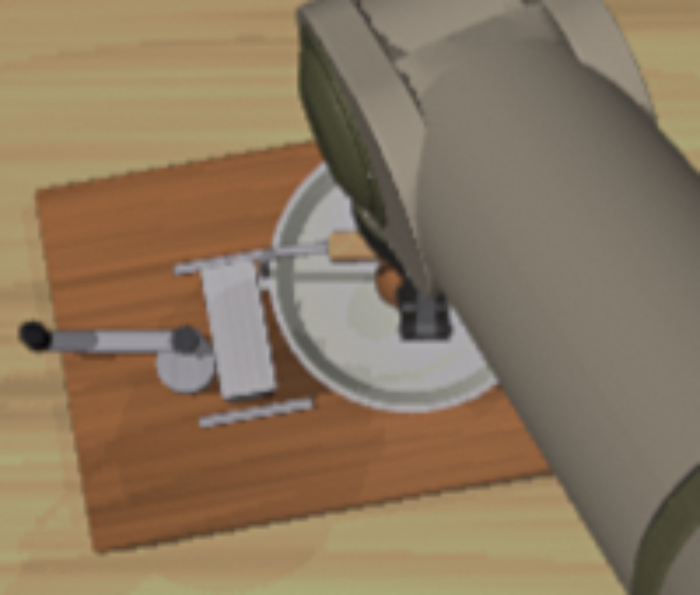

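The grip now runs left to right, at about (350,246) in the top crop. The walnut is centred at (363,312) in the scene crop, the dish is level and the lever is open. The handle arches over the middle, so both sides are open and one faces the person. Handing in.

```bash
python3 -c "
from rig import *
print(sign_off())"
```

```text
the job is handed in; nothing more can be done
None
```

The job is handed in (no verdict came back): the lever is at its stop, and the dish is held still and level about 10 cm above the board, grip parallel to the counter's front edge, with the walnut in the middle; the half-turn was chosen for the arm's reach, so the dish's own y axis probably points at the robot, which the "either way round" criterion allows.

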